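Close up a lane of parts bins

ROBOT

A 7-joint arm with a two-finger parallel gripper is mounted at the origin on the work surface. World frame = base frame: x ahead of the robot, y to its left, z up, the work surface at z = 0. Lengths are in m, angles in degrees, forces in N, time in s.
With the tool pointing down it reaches from about 0.425 to 0.875 m from the base axis. Payload 4.7 kg.
Tool frame: the origin (TCP) lies between the finger pads; the fingertips stand 19 mm ahead of it and the grasp point (between the pads) is the TCP; x points along the fingers, z is the direction in which the jaws open and shut, and the axes are right-handed (so a half turn about x gives the same grasp; the last joint's range is limited). The gripper opens to 87 mm and grips with 3 to 60 N. Pads are 19 mm wide; open, the fingers measure 117 mm over their backs; the gripper's body (75 mm by 190 mm) begins 51 mm behind the grasp point.
Start: joints at [64.463, 18.392, -4.016, 83.108, 1.295, 78.541, -3.26], TCP at [0.288, -0.583, 0.242] pointing down, gripper open.
Joint ranges: [-163.93, 163.93], [-17.29, 119.83], [-79.2, 71.16], [3.27, 140.29], [-89.18, 269.18], [5.43, 117.66], [-154.24, 154.24]. Speed limits (degrees/s): [147.25, 147.25, 180, 180, 180, 180, 180].

INTERFACE

Orientations are given as [roll, pitch, yaw] about the fixed x, y, z axes, in that order (R = Rz(yaw) Ry(pitch) Rx(roll)).
In Python, from cell import monitor, read_camera, camera_model, env, regions_of gives the robot as it stands. The module is installed in compiled form; this text tells all that it offers.
- The arm moves only by the tool step_arm, never from a script. Its argument "deltas" is a list of rows, each a list of 5 numbers: the gripper's target within -1 to 1 (fully open at 1, half-way at 0, shut at -1), then the shift along the tool's x, y, z in m, then the turn about the tool's x in degrees. A call has 1 to 12 rows; each row is the pose to reach, as a shift and turn from the pose commanded when the call began, along the tool's axes at that moment; what a row does not reach only later rows make up. A row lasts 1/8 s, in which the tool goes at most 62.5 mm and 10.7 degrees, less where a joint would pass 70% of its speed; a pose out of reach is approached as far as the arm can. A call with a gripper value outside its range is refused whole. The fingers move at their own pace and stop on an object; "newtons" is the grip in N (left out, the last holds). Time passes only in rows, so rows that repeat a pose let the fingers close. It gives the time, the measured TCP pose, the force and the opening at its end, in the units of the state.
- monitor.get_obs(): the state, without advancing time (a new reading comes with each control period).
- read_camera(name): name is "scene" or "side" or "wrist"; returns (picture, depth): 400x640x3 uint8, red, green, blue; 400x640 float32, m along the optical axis (not along the pixel's ray), 0 where there is no reading.
- camera_model(name): a dict with "fx", "fy", "cx", "cy" (pixels), "k1" (the pictures are not rectified: a ray, as slopes to the right and down, at radius r is drawn at 1 + k1 r^2 times it, then the intrinsics apply), "xyz" and "attitude" of the camera in the world. Camera axes: x right, y down, z forward; pixel columns grow to the right and rows downward; lengths in m; the calibration is good to about 2 mm. A picture is of the moment at which its call begins: read the wrist's pose just before it. camera_model takes no time and is no camera call; for the wrist camera it gives the pose at the moment of the call.
- env.sign_off(): hands the job in, once; it reports no verdict.
Trained networks look in the newest picture that a camera, given by its name, has taken for a name from the list of things; names that differ only in an ending like _2 or _b are one class to them, and where a whole thing is asked for, a point or a joint stands for the part that bears it (a point fixed in the world has none). Each returns a list of dicts, best first, with "p" (0 to 1); they miss things now and then, are a little off and sometimes report something else, mostly with a low value. They report only what shows in the picture. A call takes as long as a camera call.
- regions_of(camera, thing): "pixels" (400x640 bool, what is visible of it) and "pixel" ([column, row] in pixels, amid what is visible of it).
The state is a dict: "time_s": time; "qpos": joint angles; "joint_velocities": joint speeds; "effort": joint torques, N m; "tool_pos": TCP position; "tool_rot": TCP orientation; "force": force on the tool from outside, world axes, zero at the start; "wrist_torque": the same for the moment, N m; "grip_width": finger opening in m.
Only numpy, scipy, OpenCV 4.12 (cv2) and the standard library are available. Lean on these libraries where they do the work, as an engineer would, in place of code of your own. Each camera call takes 0.05 s, during which the arm holds its last target. There are 200 camera calls.

TASK

Push the row of four small bins along the lane, all together as one touching row, until the leading one is fully home against the red end stop. Then push the yellow keeper bar round until it is fully shut across the lane behind them. Push gently, and only push: lift or tip no bin, do not let the row come apart, and leave everything else on the table where it is.

Things in the scene. Friction and masses are not known exactly. Their poses are not given: they have to be found in the camera images.
- lane: Fixed U-channel. Origin on the table surface, on the centreline; x along the lane to the red end stop, y across to the side of the keeper hinge, z up. Floor 4 mm thick, x -250 (open end) to +215 mm; side rails at y = +-39.5 to +-43.5 mm, tops 16 mm above the table. Stop plate face at x = +200 mm, 87 mm wide, 46 mm tall. Bins fully home fill x = -40 to +200 mm.
- stop_face (a point): Centre of the working face of the red end-stop plate, 25 mm above the table, on the lane centreline.
- keeper (a joint): Yellow keeper bar on an upright pin beside the lane, swinging level over the rails; only pushed. Rad: 0 = pointing away from the stop, 0.4 outward of the lane; 0.4 = parallel to the lane, outside it; 1.97 = fully shut at its limit, square across the lane, 6 mm behind a row fully home. Grows counter-clockwise from above: bar angle from lane x = pi - 0.4 + value. Friction 0.05 N m, stays where left.
- keeper_hinge (a point): On the axis of the keeper's pin (14 mm thick), 32 mm above the table, at lane x = -50 mm, y = +58 mm.
- keeper_tip (a point): Centre of the free end of the keeper bar, 32 mm above the table. The bar is 100 mm long from the pin's axis, 8 mm thick, and stands 22 to 42 mm above the table.
- bin_a: One of four small open galvanised bins with a tan card on its sides, in the lane in one touching row (order varies). 60 mm long along the lane, 74 mm wide, 50 mm tall, walls 3 mm, about 0.1 to 0.25 kg, holding a few nuts. Origin: centre of its underside; x axis along the lane. Sliding the whole row takes roughly 2 to 10 N.
- bin_b: One of four small open galvanised bins with a blue card on its sides, in the lane in one touching row (order varies). 60 mm long along the lane, 74 mm wide, 50 mm tall, walls 3 mm, about 0.1 to 0.25 kg, holding a few nuts. Origin: centre of its underside; x axis along the lane. Sliding the whole row takes roughly 2 to 10 N.
- bin_c: One of four small open galvanised bins with a green card on its sides, in the lane in one touching row (order varies). 60 mm long along the lane, 74 mm wide, 50 mm tall, walls 3 mm, about 0.1 to 0.25 kg, holding a few nuts. Origin: centre of its underside; x axis along the lane. Sliding the whole row takes roughly 2 to 10 N.
- bin_d: One of four small open galvanised bins with a white card on its sides, in the lane in one touching row (order varies). 60 mm long along the lane, 74 mm wide, 50 mm tall, walls 3 mm, about 0.1 to 0.25 kg, holding a few nuts. Origin: centre of its underside; x axis along the lane. Sliding the whole row takes roughly 2 to 10 N.
- spare_bin: A fifth, identical bin (60 x 74 x 50 mm) with an orange card, standing on the table beside the lane, on its side away from the keeper. Not part of the row. Origin: centre of its underside.
- wrench: Steel wrench lying on the table beside the lane, on the keeper side near the stop end. Origin: centre of its underside.
- oil_bottle: Red bottle, 48 mm across, 120 mm tall, on the table near the open end of the lane, on the side away from the keeper. Origin: centre of its underside.
- screw_jar: White-lidded, labelled jar, 60 mm across, 75 mm tall, on the table beyond the end stop. Origin: centre of its underside.
- tape_roll: Brown ring-shaped tape roll, 80 mm across, 24 mm tall, lying flat on the near right of the table. Origin: centre of its underside.
- screwdriver: Screwdriver lying on the table right of the lane. Origin: centre of its underside.
- mug: White mug, 80 mm across, 90 mm tall, at the near left of the table. Origin: centre of its underside.

How it is judged:
By the outcome, as a careful person would: the job done as asked, in the order asked, and still so for the second after the job is handed in, with the robot touching nothing.
It also fails if it takes over 48 s, if anything falls off the work surface, if the arm or the gripper's body presses on something with over 40 N, if the wrist force passes 120 N, or if a joint passes its speed limit or range.

## Working session

There is one attempt and no reset: what is moved stays moved. The work goes in short steps, Python scripts to look and compute and a tool call to move; the robot and the scene stay as the last step left them, time stands still between calls to the robot, and variables do not carry over. Pictures are saved under pics/ and viewed, about 8 in all and at most 12, crops included, and the job is handed in when it is done.

Besides the shell and the picture viewer there is one more tool, called after "Call:" by a JSON object that holds its "api" and its "payload". step_arm: Moves the arm, as the interface text tells. Its arguments: {"type":"object","properties":{"deltas":{"type":"array"},"newtons":{"type":"number"}},"required":["deltas"]}

```bash
mkdir -p pics
cat > h.py <<'E'
import numpy as np, cv2
from cell import monitor, read_camera, camera_model, env, regions_of
from scipy.spatial.transform import Rotation as R
def cam(n):
    m=camera_model(n); p,d=read_camera(n); return m,p,d
def rot(m):
    a=np.array(m["attitude"]); 
    return a if a.shape==(3,3) else (R.from_quat(a) if a.size==4 else R.from_euler('xyz',a,degrees=True)).as_matrix()
def rays(m,uv):
    uv=np.atleast_2d(uv).astype(float)
    K=np.array([[m["fx"],0,m["cx"]],[0,m["fy"],m["cy"]],[0,0,1.]])
    q=cv2.undistortPoints(uv[:,None],K,np.array([m["k1"],0,0,0.]))[:,0]
    return np.c_[q,np.ones(len(q))]
def pts(m,d,mask):
    v,u=np.nonzero(mask&(d>0)); r=rays(m,np.c_[u,v])
    return (r*d[v,u][:,None])@rot(m).T+np.array(m["xyz"])
def plane(m,uv,z):
    r=rays(m,uv)@rot(m).T; o=np.array(m["xyz"]); return o+r*((z-o[2])/r[:,2])[:,None]
def proj(m,P):
    c=(np.atleast_2d(P)-np.array(m["xyz"]))@rot(m); s=c[:,:2]/c[:,2:]; s=s*(1+m["k1"]*(s**2).sum(1,keepdims=True))
    return s*[m["fx"],m["fy"]]+[m["cx"],m["cy"]]
def save(n,p): cv2.imwrite("pics/"+n,p[:,:,::-1])
E
python3 - <<'E'
from h import *
o=monitor.get_obs();print(o)
for n in("scene","side"):
    m,p,d=cam(n);print(n,m);save(n+"0.png",p)
    for t in("bin_a","bin_b","bin_c","bin_d","spare_bin","keeper","keeper_tip","keeper_hinge","stop_face","lane","oil_bottle","wrench"):
        for r in regions_of(n,t)[:2]:
            P=pts(m,d,r["pixels"])
            if len(P):print(t,round(r["p"],2),np.round(r["pixel"]),len(P),P.mean(0).round(3),np.percentile(P,2,0).round(3),np.percentile(P,98,0).round(3))
E
```

```text
{'time_s': 0.0, 'qpos': array([64.46399337, 18.4390896 , -4.0143798 , 83.17715766,  1.29345056,
       78.54039105, -3.26025118]), 'joint_velocities': array([-0.06854552, -0.08454389, -0.06928616, -0.06796968, -0.12547482,
       -0.01934059, -0.0141333 ]), 'effort': array([ 7.86731380e-05, -4.91294825e+01, -4.04103007e-01, -3.12531710e+01,
       -6.40001404e-02,  4.37933556e-02,  1.90544711e-04]), 'tool_pos': array([ 0.28815819, -0.58204042,  0.24044121]), 'tool_rot': array([-177.58200098,   89.88841746,  118.76215184]), 'force': array([ 0.38257714, -0.04512859,  1.09952724]), 'wrist_torque': array([-0.01911557,  0.00207734,  0.05041114]), 'grip_width': 0.08712637873954725}
scene {'fx': 502.58356629153315, 'fy': 502.58356629153315, 'cx': 323.98669243339566, 'cy': 205.4709627001357, 'k1': -0.014314200443950147, 'xyz': array([ 1.28690251, -0.46854617,  1.11759074]), 'attitude': array([-141.24619955,    0.52952741,   59.2457636 ])}
bin_a 0.94 [286. 240.] 827 [ 0.57  -0.172  0.03 ] [ 0.534 -0.205  0.004] [ 0.612 -0.142  0.056]
bin_a 0.78 [325. 214.] 662 [ 0.559 -0.045  0.031] [ 0.523 -
[... 2929 characters left out ...]
0.44  0.153 0.013]
keeper 0.66 [353. 186.] 86 [ 0.504 -0.16   0.039] [ 0.499 -0.209  0.028] [ 0.51  -0.118  0.047]
keeper_tip 0.53 [356. 186.] 141 [ 0.506 -0.165  0.034] [ 0.498 -0.225 -0.003] [ 0.531 -0.116  0.046]
keeper_hinge 0.6 [355. 185.] 136 [ 0.506 -0.162  0.033] [ 0.498 -0.213 -0.002] [ 0.529 -0.116  0.046]
stop_face 0.71 [309. 215.] 1508 [ 0.547 -0.045  0.013] [ 0.499 -0.311 -0.001] [0.62  0.153 0.047]
lane 0.87 [310. 214.] 1613 [ 0.545 -0.041  0.013] [ 0.499 -0.31  -0.001] [0.624 0.156 0.047]
oil_bottle 0.55 [324. 154.] 310 [ 0.682 -0.187  0.062] [ 0.665 -0.214  0.001] [ 0.705 -0.17   0.123]
wrench 0.57 [324. 243.] 344 [0.425 0.08  0.006] [ 0.407 -0.013 -0.002] [0.441 0.154 0.012]
```

View pics/scene0.png

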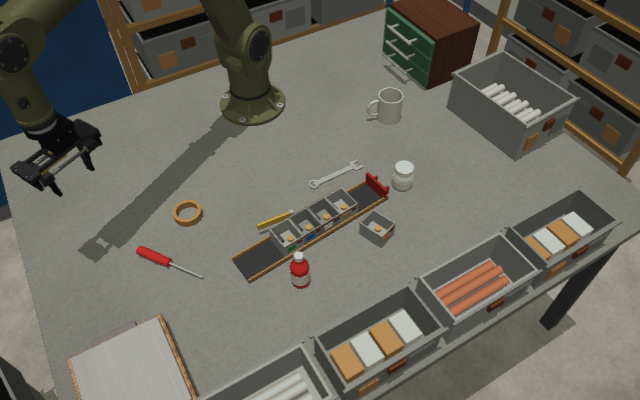

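View pics/side0.png

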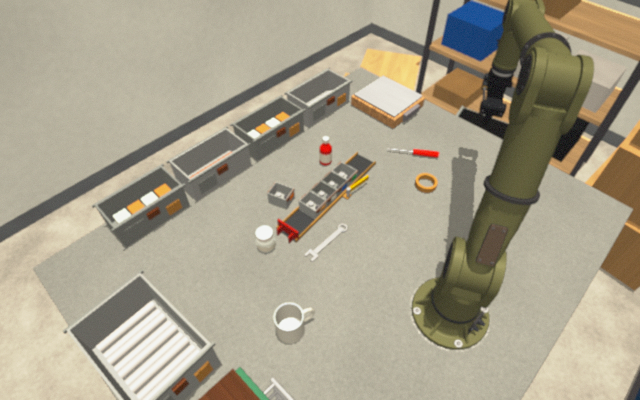

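The scene view shows the lane from (240,265) to (385,185), with its open end at the left. The row of bins runs from (285,235) to (345,200), the keeper is at (276,218) and the stop at (377,184). World +y is roughly lane +x.

```bash
cat >> h.py <<'E'
def allpts(m,d): 
    v,u=np.mgrid[:400,:640]; r=rays(m,np.c_[u.ravel(),v.ravel()])
    return ((r*d.ravel()[:,None])@rot(m).T+np.array(m["xyz"])).reshape(400,640,3)
E
python3 - <<'E'
from h import *
from scipy.optimize import least_squares
T=R.from_euler('xyz',monitor.get_obs()["tool_rot"],degrees=True).as_matrix();print(T.round(3))
for n in("scene","side"):
    m,p,d=cam(n);P=allpts(m,d);h=cv2.cvtColor(p,cv2.COLOR_RGB2HSV).astype(int)
    box=(d>0)&(abs(P[...,0]-.56)<.12)&(P[...,1]>-.4)&(P[...,1]<.25)
    rail=box&(h[...,0]>=8)&(h[...,0]<=20)&(h[...,1]>110)&(P[...,2]<.022)&(P[...,2]>.006)
    red=box&((h[...,0]<6)|(h[...,0]>174))&(h[...,1]>150)&(P[...,1]>.05)&(P[...,2]>.01)
    yel=box&(h[...,0]>20)&(h[...,0]<32)&(h[...,1]>120)&(P[...,2]>.03)&(P[...,0]<.53)
    A=P[rail][:,:2]
    def f(q):
        x0,th=q; s=-(A[:,0]-x0)*np.cos(th)-(A[:,1])*np.sin(th)*1  # lane y
        return abs(s)-.0415
    s=least_squares(f,[.558,.1],loss='soft_l1',f_scale=.002);x0,th=s.x
    ex=np.array([-np.sin(th),np.cos(th)]);ey=np.array([-np.cos(th),-np.sin(th)])
    L=lambda Q:np.c_[(Q[:,:2]-[x0,0])@ex,(Q[:,:2]-[x0,0])@ey,Q[:,2]]
    print(n,len(A),s.x,np.sqrt(np.mean(s.fun**2)))
    for nm,k in(("rail",rail),("red",red),("yel",yel)):
        Q=L(P[k]);print(nm,len(Q),np.percentile(Q,[1,10,50,90,99],0).round(3).tolist())
    tp=box&(P[...,2]>.047)&(P[...,2]<.065);Q=L(P[tp]);Q=Q[abs(Q[:,1])<.04];print("bintop",np.percentile(Q,[1,3,50,97,99],0).round(3).tolist())
    Q=L(P[yel]);print("yel line",np.polyfit(Q[:,0],Q[:,1],1))
E
```

```text
[[-0.     0.896  0.444]
 [-0.     0.444 -0.896]
 [-1.    -0.     0.   ]]
scene 785 [0.55713261 0.10175697] 0.018988799478675652
rail 785 [[-0.314, -0.113, 0.006], [-0.285, -0.043, 0.008], [-0.106, -0.039, 0.014], [0.089, 0.042, 0.018], [0.135, 0.045, 0.02]]
red 253 [[0.128, -0.042, 0.011], [0.13, -0.036, 0.017], [0.132, -0.003, 0.034], [0.139, 0.03, 0.047], [0.16, 0.041, 0.05]]
yel 158 [[-0.215, 0.057, 0.03], [-0.208, 0.06, 0.032], [-0.17, 0.066, 0.039], [-0.134, 0.074, 0.044], [-0.125, 0.079, 0.046]]
bintop [[-0.203, -0.038, 0.047], [-0.202, -0.037, 0.047], [-0.081, -0.005, 0.053], [0.192, 0.039, 0.058], [0.196, 0.039, 0.061]]
yel line [-0.1602943   0.03931026]
side 355 [0.55381729 0.100079  ] 0.005568782003328043
rail 355 [[-0.309, -0.045, 0.006], [-0.268, -0.041, 0.008], [-0.033, 0.041, 0.014], [0.11, 0.044, 0.019], [0.144, 0.061, 0.021]]
red 190 [[0.133, -0.035, 0.012], [0.136, -0.026, 0.018], [0.14, 0.005, 0.033], [0.153, 0.032, 0.048], [0.161, 0.042, 0.05]]
yel 74 [[-0.216, 0.057, 0.031], [-0.205, 0.061, 0.033], [-0.17, 0.067, 0.041], [-0.137, 0.075, 0.045], [-0.128, 0.077, 0.047]]
bintop [[-0.2, -0.039, 0.047], [-0.199, -0.039, 0.047], [-0.044, -0.003, 0.053], [0.242, 0.038, 0.06], [0.244, 0.038, 0.064]]
yel line [-0.16915827  0.03892352]
```

Call:
{"api": "step_arm", "payload": {"deltas": [[-1, 0, 0.03, -0.012, 2], [-1, 0.005, 0.07, -0.028, 4], [-1, 0.01, 0.11, -0.044, 6], [-1, 0.02, 0.15, -0.06, 8], [-1, 0.03, 0.19, -0.076, 10], [-1, 0.04, 0.23, -0.092, 12], [-1, 0.05, 0.27, -0.108, 14], [-1, 0.06, 0.31, -0.124, 16], [-1, 0.07, 0.35, -0.14, 18], [-1, 0.08, 0.385, -0.152, 20.6], [-1, 0.08, 0.407, -0.16, 20.6], [-1, 0.08, 0.407, -0.16, 20.6]], "newtons": 20}}

```text
time_s: 2.9
tool_pos: [0.5834, -0.256, 0.1614]
tool_rot: [156.8, 89.9, 72.8]
force: [-0.0, -0.5, 0.8]
grip_width: 0.0006
```

Run:
```python
from h import *
o=monitor.get_obs();print(o["tool_pos"],o["grip_width"],o["force"]);print(R.from_euler('xyz',o["tool_rot"],degrees=True).as_matrix().round(3))
m,p,d=cam("wrist");print(m);save("w1.png",p)
np.savez("w1.npz",d=d,p=p)
```

```text
[ 0.58344555 -0.25603385  0.16138372] 0.0005762496564478592 [-0.00975785 -0.4510795   0.83807614]
[[ 0.     0.995  0.104]
 [ 0.001  0.104 -0.995]
 [-1.     0.    -0.001]]
{'fx': 281.38979067793406, 'fy': 281.38979067793406, 'cx': 314.53261690236076, 'cy': 199.11109255861885, 'k1': 0.008492725547185689, 'xyz': array([ 0.66053474, -0.24792226,  0.30414242]), 'attitude': array([ 1.63679662e+02,  1.10939819e-01, -8.40038110e+01])}
```

View pics/w1.png

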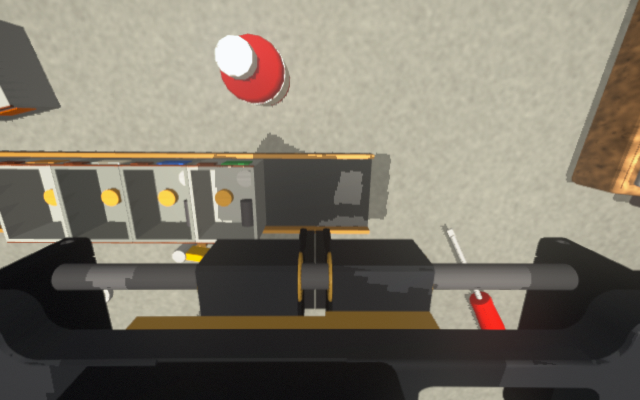

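The wrist view shows the open end of the lane at column 370 and the rear wall of the last bin at about column 258. The rails are at rows 155 and 232, and the bottle at (250,70) is clear of the lane.

Run:
```python
from h import *
m=camera_model("wrist");z=np.load("w1.npz");d,p=z["d"],z["p"]
P=allpts(m,d);h=cv2.cvtColor(p,cv2.COLOR_RGB2HSV).astype(int)
rail=(h[...,0]>=8)&(h[...,0]<=22)&(h[...,1]>110)&(P[...,2]<.022)&(P[...,2]>.010)&(P[...,0]>.5)
rows=np.mgrid[:400,:640][0]
A=P[rail&(rows<170)];B=P[rail&(rows>220)&(rows<240)]
for q in(A,B):
    c=np.polyfit(q[:,1],q[:,0],1);print(len(q),c,q[:,2].mean(),q[:,1].min(),q[:,1].max())
O=np.array([.5625,-.0687]);th=np.radians(5.8);ex=np.array([-np.sin(th),np.cos(th)]);ey=np.array([-np.cos(th),-np.sin(th)])
top=(P[...,2]>.050)&(P[...,2]<.060)&(rows<245)&(P[...,0]>.5)&(P[...,0]<.625)
Q=P[top][:,:2]-O;print("bin tops lx",np.percentile(Q@ex,[.5,2,10]),"ly",np.percentile(Q@ey,[1,99]))
fl=(abs(P[...,2]-.004)<.003)&(rows>165)&(rows<225)&(P[...,0]>.53)
Q=P[fl][:,:2]-O;print("floor lx",np.percentile(Q@ex,[1,99]))
print("tcp lane",(monitor.get_obs()["tool_pos"][:2]-O)@np.c_[ex,ey])
```

```text
3448 [-0.21139435  0.58692506] 0.015533239262905806 -0.5349961056137222 0.06321779887759632
426 [-0.09626266  0.51340308] 0.014634842814379934 -0.32209402532723486 0.08503052957475726
bin tops lx [-0.13512445 -0.13462093 -0.10525382] ly [-0.03692852  0.03986509]
floor lx [-0.5052275   0.09986807]
tcp lane [-0.19058091 -0.00049654]
```

Call:
{"api": "step_arm", "payload": {"deltas": [[-1, 0.03, 0, 0, 0], [-1, 0.06, 0, 0, 0], [-1, 0.09, 0, 0, 0], [-1, 0.11, 0, 0, 0], [-1, 0.122, 0, 0, 0], [-1, 0.126, 0, 0, 0], [-1, 0.126, 0, -0.008, 0], [-1, 0.126, 0, -0.016, 0], [-1, 0.126, 0, -0.022, 0], [-1, 0.126, 0, -0.026, 0], [-1, 0.126, 0, -0.029, 0], [-1, 0.126, 0, -0.031, 0]]}}

```text
time_s: 4.45
tool_pos: [0.579, -0.2276, 0.0356]
tool_rot: [2.4, 90.0, -81.8]
force: [-0.0, -0.7, -0.1]
grip_width: 0.0004
```

Call:
{"api": "step_arm", "payload": {"deltas": [[-1, 0, 0, -0.002, 0], [-1, 0, 0, -0.004, 0], [-1, 0, 0, -0.006, 0], [-1, 0, 0, -0.0075, 0], [-1, 0, 0, -0.009, 0], [-1, 0, 0, -0.0105, 0], [-1, 0, 0, -0.012, 0], [-1, 0, 0, -0.0135, 0], [-1, 0, 0, -0.015, 0], [-1, 0, 0, -0.017, 0], [-1, 0, 0, -0.019, 0], [-1, 0, 0, -0.021, 0]]}}

```text
time_s: 5.95
tool_pos: [0.5769, -0.2074, 0.0356]
tool_rot: [6.9, 90.0, -77.4]
force: [-0.3, -3.8, -0.7]
grip_width: 0.0003
```

Call:
{"api": "step_arm", "payload": {"deltas": [[-1, 0, 0, -0.002, 0], [-1, 0, 0, -0.0045, 0], [-1, 0, 0, -0.0075, 0], [-1, 0, 0, -0.0105, 0], [-1, 0, 0, -0.0135, 0], [-1, 0, 0, -0.0165, 0], [-1, 0, 0, -0.0195, 0], [-1, 0, 0, -0.0225, 0], [-1, 0, 0, -0.0255, 0], [-1, 0, 0, -0.0285, 0], [-1, 0, 0, -0.0315, 0], [-1, 0, 0, -0.0345, 0]]}}

```text
time_s: 7.45
tool_pos: [0.5735, -0.1723, 0.0356]
tool_rot: [13.9, 90.0, -70.4]
force: [0.0, -3.7, 0.7]
grip_width: 0.0001
```

Call:
{"api": "step_arm", "payload": {"deltas": [[-1, 0, 0, -0.003, 0], [-1, 0, 0, -0.006, 0], [-1, 0, 0, -0.009, 0], [-1, 0, 0, -0.012, 0], [-1, 0, 0, -0.015, 0], [-1, 0, 0, -0.018, 0], [-1, 0, 0, -0.021, 0], [-1, 0, 0, -0.024, 0], [-1, 0, 0, -0.0265, 0], [-1, 0, 0, -0.029, 0], [-1, 0, 0, -0.031, 0], [-1, 0, 0, -0.033, 0]]}}

```text
time_s: 8.95
tool_pos: [0.5702, -0.1395, 0.0356]
tool_rot: [-19.5, 90.0, -103.8]
force: [-0.1, -3.9, -0.3]
grip_width: 0.0003
```

Run:
```python
from h import *
o=monitor.get_obs();O=np.array([.5625,-.0687]);th=np.radians(5.8);ex=np.array([-np.sin(th),np.cos(th)]);ey=np.array([-np.cos(th),-np.sin(th)])
print("tcp lane",(o["tool_pos"][:2]-O)@np.c_[ex,ey],o["force"])
m,p,d=cam("side");save("s2.png",cv2.resize(p[140:270,220:420],None,fx=4,fy=4,interpolation=cv2.INTER_CUBIC))
```

```text
tcp lane [-0.07125859 -0.00046338] [-0.05902172 -3.90240969 -0.31819429]
```

View pics/s2.png

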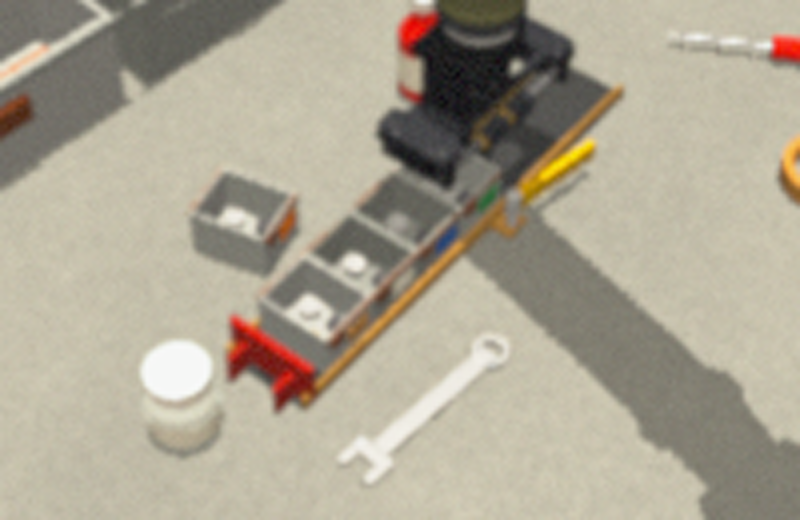

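The row is still together, with the lead bin about 16 mm short of the red stop (stop at (270,355) in the crop). I'll creep forward from here.

Call:
{"api": "step_arm", "payload": {"deltas": [[-1, 0, 0, -0.002, 0], [-1, 0, 0, -0.004, 0], [-1, 0, 0, -0.006, 0], [-1, 0, 0, -0.0075, 0], [-1, 0, 0, -0.009, 0], [-1, 0, 0, -0.01, 0], [-1, 0, 0, -0.011, 0], [-1, 0, 0, -0.012, 0], [-1, 0, 0, -0.0128, 0], [-1, 0, 0, -0.0134, 0]]}}

```text
time_s: 10.25
tool_pos: [0.5688, -0.1263, 0.0355]
tool_rot: [-10.5, 90.0, -94.7]
force: [0.8, -3.5, -0.2]
grip_width: 0.0007
```

Call:
{"api": "step_arm", "payload": {"deltas": [[-1, 0, 0, -0.0007, 0], [-1, 0, 0, -0.0014, 0], [-1, 0, 0, -0.002, 0]]}}

```text
time_s: 10.62
tool_pos: [0.5687, -0.1242, 0.0355]
tool_rot: [11.0, 90.0, -73.2]
force: [0.8, -4.1, -0.5]
grip_width: 0.0008
```

Call:
{"api": "step_arm", "payload": {"deltas": [[-1, 0, 0, -0.0005, 0], [-1, 0, 0, -0.001, 0]]}}

```text
time_s: 10.88
tool_pos: [0.5686, -0.1233, 0.0356]
tool_rot: [3.5, 90.0, -80.7]
force: [-0.3, -3.5, 0.3]
grip_width: 0.0003
```

Call:
{"api": "step_arm", "payload": {"deltas": [[-1, 0, 0, -0.0005, 0], [-1, 0, 0, -0.001, 0], [-1, 0, 0, -0.0015, 0]]}}

```text
time_s: 11.25
tool_pos: [0.5684, -0.1218, 0.0355]
tool_rot: [-14.3, 90.0, -98.6]
force: [-0.3, -4.1, -0.1]
grip_width: 0.0003
```

Call:
{"api": "step_arm", "payload": {"deltas": [[-1, 0, 0, -0.0005, 0], [-1, 0, 0, -0.001, 0]]}}

```text
time_s: 11.5
tool_pos: [0.5683, -0.1208, 0.0355]
tool_rot: [-11.6, 90.0, -95.9]
force: [0.4, -3.6, -0.3]
grip_width: 0.0001
```

Call:
{"api": "step_arm", "payload": {"deltas": [[-1, 0, 0, -0.0005, 0], [-1, 0, 0, -0.001, 0]]}}

```text
time_s: 11.75
tool_pos: [0.5682, -0.1201, 0.0355]
tool_rot: [5.2, 90.0, -79.1]
force: [0.5, -5.4, 0.2]
grip_width: 0.0003
```

Call:
{"api": "step_arm", "payload": {"deltas": [[-1, 0, 0, -0.0004, 0], [-1, 0, 0, -0.0008, 0]]}}

```text
time_s: 12.0
tool_pos: [0.5682, -0.1201, 0.0356]
tool_rot: [9.9, 89.9, -74.4]
force: [1.1, -6.6, -0.4]
grip_width: 0.0009
```

Call:
{"api": "step_arm", "payload": {"deltas": [[-1, 0, 0, -0.0004, 0], [-1, 0, 0, -0.0004, 0]]}}

```text
time_s: 12.25
tool_pos: [0.5682, -0.1201, 0.0356]
tool_rot: [9.3, 89.9, -75.0]
force: [1.9, -6.4, -0.9]
grip_width: 0.0002
```

Call:
{"api": "step_arm", "payload": {"deltas": [[-1, 0, 0, -0.0008, 0], [-1, 0, 0, -0.0016, 0], [-1, 0, 0, -0.002, 0], [-1, 0, 0, -0.002, 0]]}}

```text
time_s: 12.75
tool_pos: [0.5679, -0.12, 0.0357]
tool_rot: [4.7, 89.8, -79.6]
force: [1.7, -10.1, -0.9]
grip_width: 0.0004
```

Call:
{"api": "step_arm", "payload": {"deltas": [[-1, 0, 0, 0.002, 0], [-1, 0, 0, 0.005, 0], [-1, 0, 0, 0.01, 0], [-1, 0, 0, 0.02, 0], [-1, 0, 0, 0.035, 0], [-1, -0.02, 0, 0.045, 0], [-1, -0.06, 0, 0.055, 0], [-1, -0.085, -0.02, 0.065, 0], [-1, -0.085, -0.05, 0.065, 0], [-1, -0.085, -0.08, 0.065, 0], [-1, -0.085, -0.1, 0.065, 0], [-1, -0.085, -0.1, 0.065, 0]]}}

```text
time_s: 14.25
tool_pos: [0.4737, -0.1927, 0.1207]
tool_rot: [-28.4, 90.0, -112.8]
force: [0.7, 0.1, -0.3]
grip_width: 0.0006
```

```bash
cat >> h.py <<'E'
th=np.radians(5.8);ex=np.array([-np.sin(th),np.cos(th)]);ey=np.array([-np.cos(th),-np.sin(th)]);O=np.array([.5625,-.0687])+.0015*ex
E
python3 - <<'E'
from h import *
o=monitor.get_obs()
print("tcp lane",(o["tool_pos"][:2]-O)@np.c_[ex,ey],o["tool_pos"],o["force"])
T=R.from_euler('xyz',o["tool_rot"],degrees=True).as_matrix();print(T.round(3)[:2,1:])
for n in("scene","wrist","side"):
    m,p,d=cam(n);P=allpts(m,d);h=cv2.cvtColor(p,cv2.COLOR_RGB2HSV).astype(int)
    k=(d>0)&(P[...,2]>.028)&(P[...,2]<.048)&(h[...,0]>20)&(h[...,0]<32)&(h[...,1]>120)&(P[...,0]<.53)&(P[...,0]>.45)&(P[...,1]<0)&(P[...,1]>-.3)
    Q=(P[k][:,:2]-O)@np.c_[ex,ey]
    if len(Q)>20:print(n,len(Q),Q.min(0),Q.max(0),np.polyfit(Q[:,0],Q[:,1],1))
    k=(P[...,2]>.047)&(P[...,2]<.062);Q=(P[k][:,:2]-O)@np.c_[ex,ey];Q=Q[(abs(Q[:,1])<.036)&(Q[:,0]>-.15)&(Q[:,0]<.3)];print("tops",np.percentile(Q[:,0],[1,2,5]),np.histogram(Q[:,0],20,(-.06,.22))[0])
    save(n+"3.png",p if n!="scene" else cv2.resize(p[150:280,220:420],None,fx=4,fy=4,interpolation=cv2.INTER_CUBIC))
E
```

```text
tcp lane [-0.11589867  0.10082829] [ 0.47374858 -0.19270237  0.1206974 ] [ 0.74238017  0.07470212 -0.27643962]
[[ 0.995  0.098]
 [ 0.098 -0.995]]
scene 177 [-0.14780487  0.05292136] [-0.05580595  0.07556666] [-0.16044237  0.0483809 ]
tops [-0.04224184 -0.04171806 -0.04061624] [ 0 56 15 13 11 83 15 13  9 66 27 15 17 36 55 14 11 15 51  0]
wrist 1337 [-0.14882232  0.05609504] [-0.05600754  0.0778622 ] [-0.16768009  0.04925183]
tops [-0.04067491 -0.04054312 -0.04024086] [   0  914  211  221  228 1691  203  212  212 1589  592   18    9    0
    0    0    0    0    0    0]
side 76 [-0.14416067  0.05820954] [-0.06329547  0.0787335 ] [-0.16806291  0.05279297]
tops [-0.04002061 -0.03873693 -0.03716288] [ 0 38  5  8  8 49 11  8  9 17 45  8  7  8 55  9 12  8 49 13]
```

View pics/scene3.png

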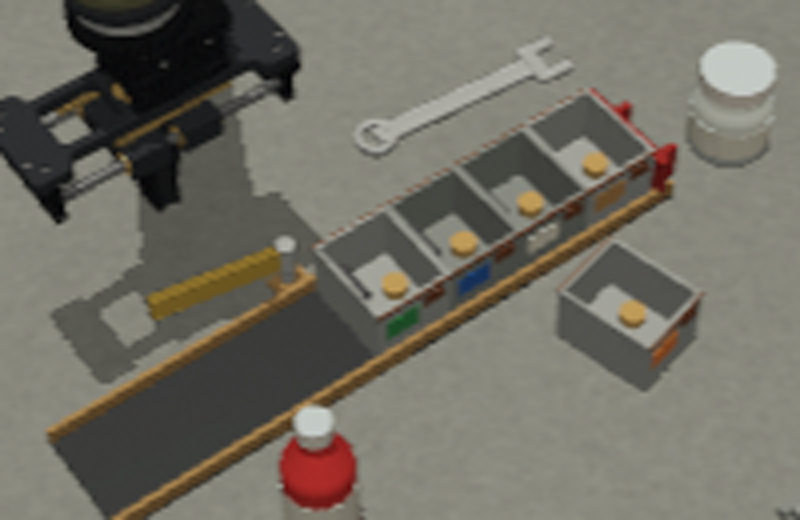

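View pics/wrist3.png

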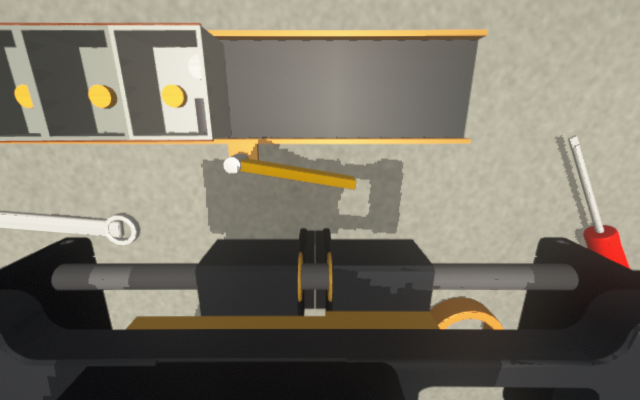

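The row is home against the stop with no gaps (rear wall at lane x ≈ -40). The keeper is open, running from (232,165) to (355,183) in the wrist view, at a value of about 0.235. Next I compute the sweep path.

Run:
```python
import numpy as np
H=np.array([-50,58.])
for v in np.r_[0.2,.235,np.arange(.3,2.0,.08),1.97,2.0]:
    f=np.pi-.4+v;u=np.array([np.cos(f),np.sin(f)]);n=np.array([-u[1],u[0]])
    c=H+68*u-n*(4+15*abs(n[0])+9.5*abs(n[1]))
    print(round(v,3),"lane",c.round(1),"dy,dz",(100.8-c[1]).round(1),(-115.9-c[0]).round(1))
```

```text
0.2 lane [-113.4   87.5] dy,dz 13.3 -2.5
0.235 lane [-114.5   84.8] dy,dz 16.0 -1.4
0.3 lane [-116.2   79.7] dy,dz 21.1 0.3
0.38 lane [-117.7   73.2] dy,dz 27.6 1.8
0.46 lane [-118.7   68.3] dy,dz 32.5 2.8
0.54 lane [-119.5   63.9] dy,dz 36.9 3.6
0.62 lane [-120.    59.3] dy,dz 41.5 4.1
0.7 lane [-120.1   54.6] dy,dz 46.2 4.2
0.78 lane [-120.    49.9] dy,dz 50.9 4.1
0.86 lane [-119.4   45. ] dy,dz 55.8 3.5
0.94 lane [-118.5   40.1] dy,dz 60.7 2.6
1.02 lane [-117.2   35.1] dy,dz 65.7 1.3
1.1 lane [-115.5   30.2] dy,dz 70.6 -0.4
1.18 lane [-113.3   25.3] dy,dz 75.5 -2.6
1.26 lane [-110.7   20.5] dy,dz 80.3 -5.2
1.34 lane [-107.6   15.9] dy,dz 84.9 -8.3
1.42 lane [-104.1   11.4] dy,dz 89.4 -11.8
1.5 lane [-100.2    7.2] dy,dz 93.6 -15.7
1.58 lane [-95.8   3.3] dy,dz 97.5 -20.1
1.66 lane [-91.   -0.3] dy,dz 101.1 -24.9
1.74 lane [-85.8  -3.4] dy,dz 104.2 -30.1
1.82 lane [-80.2  -6.2] dy,dz 107.0 -35.7
1.9 lane [-74.4  -8.4] dy,dz 109.2 -41.5
1.98 lane [-68.5 -10.2] dy,dz 111.0 -47.4
1.97 lane [-69.1 -10. ] dy,dz 110.8 -46.8
2.0 lane [-67.3 -10.5] dy,dz 111.3 -48.6
```

Call:
{"api": "step_arm", "payload": {"deltas": [[-1, 0.03, 0, 0, 0], [-1, 0.055, 0, 0, 0], [-1, 0.07, 0, 0, 0], [-1, 0.075, 0, 0, 0], [-1, 0.075, 0.003, 0, 0], [-1, 0.075, 0.006, 0, 0]]}}

```text
time_s: 15.15
tool_pos: [0.482, -0.191, 0.0465]
tool_rot: [60.3, 89.9, -23.9]
force: [-0.0, -0.3, -0.4]
grip_width: 0.0003
```

Call:
{"api": "step_arm", "payload": {"deltas": [[-1, 0, 0.0035, 0, 0], [-1, 0, 0.007, -0.001, 0], [-1, 0, 0.0105, -0.001, 0], [-1, 0, 0.0145, 0, 0], [-1, 0, 0.018, 0.001, 0], [-1, 0, 0.022, 0.002, 0], [-1, 0, 0.0265, 0.003, 0], [-1, 0, 0.031, 0.0036, 0], [-1, 0, 0.0355, 0.0041, 0], [-1, 0, 0.04, 0.0042, 0], [-1, 0, 0.045, 0.0041, 0], [-1, 0, 0.05, 0.0035, 0]]}}

```text
time_s: 16.65
tool_pos: [0.5313, -0.1893, 0.0456]
tool_rot: [6.7, 90.0, -77.5]
force: [-1.0, -0.2, 1.1]
grip_width: 0.0005
```

Run:
```python
from h import *
o=monitor.get_obs()
print("tcp lane",(o["tool_pos"][:2]-O)@np.c_[ex,ey],o["force"])
m,p,d=cam("scene");save("sc4.png",cv2.resize(p[150:280,220:420],None,fx=4,fy=4,interpolation=cv2.INTER_CUBIC))
```

```text
tcp lane [-0.11828614  0.04321389] [-1.04127169 -0.22527136  1.11648471]
```

View pics/sc4.png

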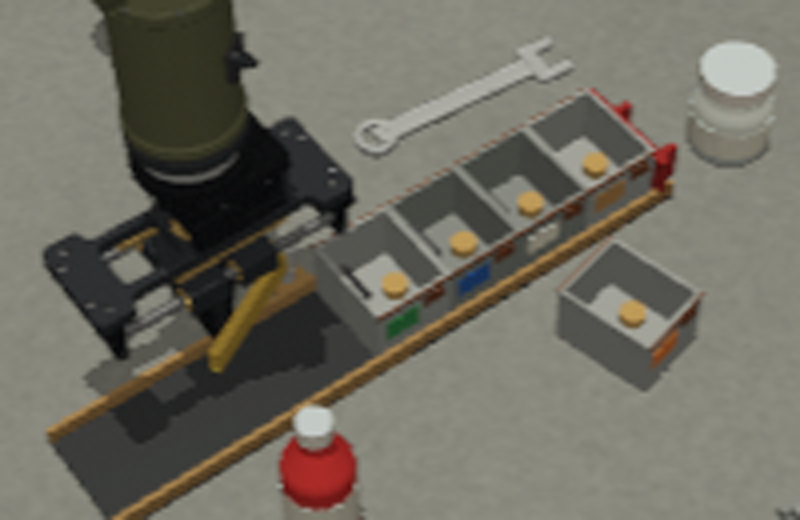

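The keeper is turning, with its tip now over the lane at (215,360), and nothing else has moved. I'll continue the sweep.

Call:
{"api": "step_arm", "payload": {"deltas": [[-1, 0, 0.005, -0.001, 0], [-1, 0, 0.01, -0.0022, 0], [-1, 0, 0.0145, -0.004, 0], [-1, 0, 0.0195, -0.006, 0], [-1, 0, 0.0243, -0.0087, 0], [-1, 0, 0.029, -0.0118, 0], [-1, 0, 0.0335, -0.0153, 0], [-1, 0, 0.0377, -0.0192, 0], [-1, 0, 0.0415, -0.0236, 0], [-1, 0, 0.045, -0.0284, 0], [-1, 0, 0.0482, -0.0336, 0], [-1, 0, 0.051, -0.039, 0]]}}

```text
time_s: 18.2
tool_pos: [0.578, -0.1449, 0.0456]
tool_rot: [41.8, 90.0, -42.4]
force: [-0.9, -0.4, 0.8]
grip_width: 0.0004
```

Call:
{"api": "step_arm", "payload": {"deltas": [[-1, 0, 0.001, -0.002, 0], [-1, 0, 0.002, -0.004, 0], [-1, 0, 0.003, -0.006, 0], [-1, 0, 0.0035, -0.0075, 0]]}}

```text
time_s: 18.7
tool_pos: [0.5806, -0.1375, 0.0456]
tool_rot: [25.2, 90.0, -59.1]
force: [0.2, -0.8, 0.3]
grip_width: 0.0002
```

Call:
{"api": "step_arm", "payload": {"deltas": [[-1, 0, 0, -0.001, 0], [-1, 0, 0, -0.002, 0], [-1, 0, 0, -0.003, 0]]}}

```text
time_s: 19.08
tool_pos: [0.5804, -0.1345, 0.0456]
tool_rot: [67.2, 90.0, -17.1]
force: [1.0, -0.9, -0.9]
grip_width: 0.0003
```

Call:
{"api": "step_arm", "payload": {"deltas": [[-1, 0, 0, -0.0007, 0], [-1, 0, 0, -0.0014, 0], [-1, 0, 0, -0.002, 0]]}}

```text
time_s: 19.45
tool_pos: [0.5801, -0.1325, 0.0456]
tool_rot: [58.5, 90.0, -25.8]
force: [1.0, -0.7, 0.7]
grip_width: 0.0008
```

Call:
{"api": "step_arm", "payload": {"deltas": [[-1, 0, 0, -0.0005, 0], [-1, 0, 0, -0.001, 0], [-1, 0, 0, -0.001, 0]]}}

```text
time_s: 19.82
tool_pos: [0.5799, -0.1314, 0.0455]
tool_rot: [-83.1, 90.0, -167.3]
force: [-0.4, -0.6, 0.1]
grip_width: 0.0003
```

```bash
cat > k.py <<'E'
from h import *
o=monitor.get_obs();print("tcp lane",(o["tool_pos"][:2]-O)@np.c_[ex,ey],o["force"])
for n in("scene","side","wrist"):
    m,p,d=cam(n);P=allpts(m,d);h=cv2.cvtColor(p,cv2.COLOR_RGB2HSV).astype(int)
    k=(d>0)&(P[...,2]>.018)&(P[...,2]<.048)&(h[...,0]>20)&(h[...,0]<32)&(h[...,1]>120)
    L=(P[...,:2]-O)@np.c_[ex,ey];k&=(L[...,0]>-.1)&(L[...,0]<-.03)&(abs(L[...,1])<.08)
    Q=L[k]
    if len(Q)>15:
        c=np.polyfit(Q[:,1],Q[:,0],1);print(n,len(Q),Q.min(0).round(4),Q.max(0).round(4),"slope",c.round(4))
    save(n+"_k.png",p if n=="wrist" else cv2.resize(p[150:280,220:420],None,fx=4,fy=4,interpolation=cv2.INTER_CUBIC))
E
python3 k.py
```

```text
tcp lane [-0.06566781 -0.01095868] [-0.43586343 -0.6107765   0.07222251]
scene 48 [-0.0588 -0.0436] [-0.0425 -0.0114] slope [ 0.1135 -0.0506]
side 31 [-0.0696 -0.0114] [-0.0426  0.0521] slope [ 0.2075 -0.0563]
wrist 623 [-0.0568 -0.0416] [-0.0486 -0.0209] slope [ 0.0022 -0.0529]
```

View pics/scene_k.png

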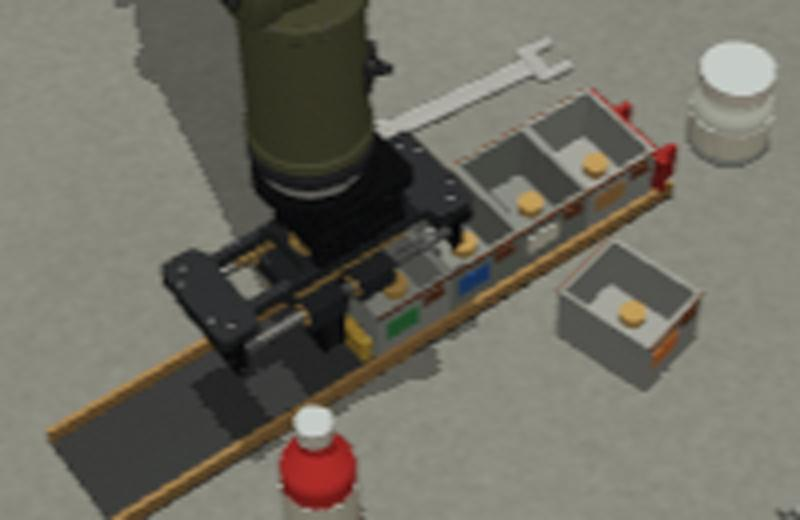

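The bar is nearly square: the wrist data puts it at x ≈ -53 against -50 when shut. I'll push on slowly until it meets its limit.

Call:
{"api": "step_arm", "payload": {"deltas": [[-1, 0, 0, -0.0005, 0], [-1, 0, 0, -0.001, 0], [-1, 0, 0, -0.0015, 0]]}}

```text
time_s: 20.35
tool_pos: [0.5798, -0.13, 0.0455]
tool_rot: [-10.5, 90.0, -94.7]
force: [0.1, -0.5, 0.0]
grip_width: 0.0006
```

Call:
{"api": "step_arm", "payload": {"deltas": [[-1, 0, 0, -0.0005, 0], [-1, 0, 0, -0.001, 0], [-1, 0, 0, -0.001, 0]]}}

```text
time_s: 20.72
tool_pos: [0.5797, -0.1293, 0.0455]
tool_rot: [10.1, 90.0, -74.1]
force: [1.2, -1.5, -0.7]
grip_width: 0.0003
```

Call:
{"api": "step_arm", "payload": {"deltas": [[-1, 0, 0, -0.0005, 0], [-1, 0, 0, -0.001, 0], [-1, 0, 0, -0.001, 0]]}}

```text
time_s: 21.1
tool_pos: [0.5797, -0.1292, 0.0456]
tool_rot: [14.1, 89.9, -70.1]
force: [2.3, -4.8, -1.5]
grip_width: 0.0003
```

Call:
{"api": "step_arm", "payload": {"deltas": [[-1, 0, 0, -0.0007, 0], [-1, 0, 0, -0.0014, 0], [-1, 0, 0, -0.0014, 0]]}}

```text
time_s: 21.48
tool_pos: [0.5797, -0.1291, 0.0456]
tool_rot: [13.4, 89.8, -70.9]
force: [2.9, -5.9, -2.5]
grip_width: 0.0005
```

Call:
{"api": "step_arm", "payload": {"deltas": [[-1, 0, 0, 0.002, 0], [-1, 0, 0, 0.005, 0], [-1, 0, 0, 0.012, 0], [-1, 0, 0, 0.03, 0], [-1, -0.02, 0, 0.05, 0], [-1, -0.07, 0, 0.06, 0], [-1, -0.12, 0, 0.07, 0], [-1, -0.15, 0, 0.07, 0], [-1, -0.16, 0, 0.07, 0], [-1, -0.16, 0, 0.07, 0]]}}

```text
time_s: 22.72
tool_pos: [0.5863, -0.1967, 0.2052]
tool_rot: [-74.1, 90.0, -158.4]
force: [-0.1, 0.2, -0.8]
grip_width: 0.0003
```

```bash
python3 k.py
```

```text
tcp lane [-0.13122345 -0.01075678] [-0.08568541  0.20689146 -0.82595107]
scene 154 [-0.0576 -0.0432] [-0.0402  0.0537] slope [ 0.0024 -0.0521]
side 20 [-0.0556 -0.03  ] [-0.0438  0.0505] slope [ 0.0841 -0.0509]
wrist 748 [-0.0543 -0.041 ] [-0.0397  0.0523] slope [-0.0072 -0.051 ]
```

View pics/wrist_k.png

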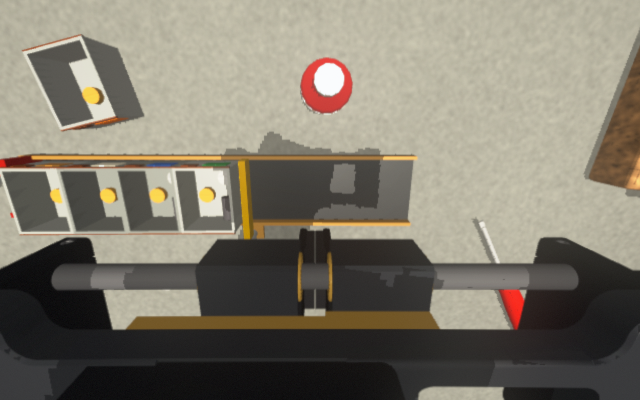

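The bar lies square across the lane at column 245, behind the row, and the bins are still touching. One numeric check that the row hasn't shifted, then hand in.

Run:
```python
from h import *
for n in("scene","wrist"):
    m,p,d=cam(n);P=allpts(m,d);h=cv2.cvtColor(p,cv2.COLOR_RGB2HSV).astype(int)
    k=(P[...,2]>.047)&(P[...,2]<.062)&(h[...,1]<90);Q=(P[k][:,:2]-O)@np.c_[ex,ey];Q=Q[(abs(Q[:,1])<.036)&(Q[:,0]>-.07)&(Q[:,0]<.21)]
    print(n,np.percentile(Q[:,0],[1,2]),np.histogram(Q[:,0],20,(-.06,.22))[0])
print(monitor.get_obs()["time_s"],env.sign_off())
```

```text
scene [-0.04223684 -0.04196   ] [ 0 53 12 11 13 75 11 13 10 66 23  9  8 37 46  9  8 12 48  0]
wrist [-0.04025922 -0.04012528] [  0 324  72  74  74 572  73  74  88 483 233  66  65 133 673  53  47  52
 598   0]
the job is handed in; nothing more can be done
22.975 None
```

The row of four bins is home against the red end stop, the keeper bar is shut across the lane behind it, and the job was handed in at about 23 s.

- **Row:** I pushed with the closed fingers low on the last bin, at about 4 N. At the stop the row no longer moved while the force rose to about 10 N. The last check puts the rear wall at lane x ≈ -40 to -42 mm, where it should be, with no gaps seen between the bins.
- **Keeper:** I swept the bar round from outside the lane until it no longer moved and the force rose to about 6 N. Afterwards the scene and wrist cameras showed it square across the lane to within about 0.5°, at x ≈ -51 to -52 mm against a nominal -50 mm, which is within calibration error. The side camera gave a slope of 0.08, but from only 20 points, so I set it aside.
- **Unexplained difference:** the tool stopped about 10 mm further back against the keeper than against the bins, where I expected 14 mm. I put this down to the finger being thinner near its tip, but I did not confirm it.
- **Rest of the table:** the arm was clear of everything at hand-in. The pictures show nothing else moved, but I checked that by eye only.

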